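# Hang the red open tag ring on the packing-counter rail

### The job

The batch with the red tag is packed next: hang the red open tag ring on the low steel rail, so that the rail passes up through the gap at the ring's bottom and the ring hangs freely from it, tag upward, between the two posts. Leave the yellow and blue rings standing where they are.

Things in the scene. Friction and masses are not known exactly. Their poses are not given: they have to be found in the camera images.
- red_ring_mid (a point): Red pear-shaped open ring, 76 (own x) x 30 (y) x 128 mm high, standing on two feet. Gap between the feet faces down: mouth 48 mm, throat 35. Hole runs along own y, its top an inverted V. On top a grip tag 16 mm thick (x), 30 wide (y), free 20 to 64 mm above this point. Point: ring's centre, 64 mm above its underside; it lies on the rod's axis when hung. Half a turn about z makes no difference.
- yellow_ring_mid (a point): The yellow tag ring, same shape, size and reference point as the red one. Leave it alone.
- blue_ring_mid (a point): The blue tag ring, same shape, size and reference point as the red one. Leave it alone.
- rail_mid (a point): Fixed steel rail: level round rod, 12 mm thick, along own y, axis 130 mm above the counter, 300 mm long between two thin posts with 24 mm black balls on top (own y = -150, +150 mm), on a foot plate 70 x 340 mm, 6 mm thick. Point: middle of the rod, on its axis; z up; half a turn about z is the same. Nothing else stands at or above the rod.
Mind the look-alikes: they are no part of the job. Several things look just like the part that bears red_ring_mid: the one meant starts farthest to the robot's left.

How it is judged:
On the way:
1. the red ring is lifted off the counter (height (world z) of red_ring_mid above 0.1 m), for 0.1 s.
At the end, for the whole second after the job is handed in: The red ring hangs at rest, released: its centre within 20 mm sideways and 15 mm in height of the rod's axis, within 140 mm of the rod's middle, tag up within 28 degrees; the yellow and blue rings stand upright (14 degrees) within 40 mm of where they were (x of red_ring_mid in the frame of rail_mid between -0.02 and 0.02 m and y of red_ring_mid in the frame of rail_mid between -0.14 and 0.14 m and z of red_ring_mid in the frame of rail_mid between -0.015 and 0.015 m and angle between red_ring_mid's own z axis and vertical below 0.5 rad and linear speed of red_ring below 0.05 m/s and distance of each of yellow_ring_mid, blue_ring_mid from where it was at the start of the episode below 0.04 m and angle between each of yellow_ring_mid, blue_ring_mid's own z axis and vertical below 0.25 rad); the robot touches nothing.
It fails at once if the yellow ring is knocked over or pushed away by more than 40 mm (distance of yellow_ring_mid from where it was at the start of the episode above 0.04 m or angle between yellow_ring_mid's own z axis and vertical above 0.4 rad).
It fails at once if the blue ring is knocked over or pushed away by more than 40 mm (distance of blue_ring_mid from where it was at the start of the episode above 0.04 m or angle between blue_ring_mid's own z axis and vertical above 0.4 rad).
It also fails if it takes over 40 s, if anything falls off the work surface, if the arm or the gripper's body presses on something with over 40 N, if the wrist force passes 120 N, or if a joint passes its speed limit or range.

### The arm

A 7-joint arm with a two-finger parallel gripper is mounted at the origin on the work surface. World frame = base frame: x ahead of the robot, y to its left, z up, the work surface at z = 0. Lengths are in m, angles in rad, forces in N, time in s.
With the tool pointing down it reaches from about 0.425 to 0.8 m from the base axis. Payload 8.3 kg.
Tool frame: the origin (TCP) lies on the front face of the gripper's body, between the roots of the fingers; the fingertips stand 73 mm ahead of it and the grasp point (between the pads) lies 54 mm ahead of it (ctrl.nose_length is the distance from the TCP to the fingertips, in m); z points along the fingers, y is the direction in which the jaws open and shut (so a half turn about z gives the same grasp; the last joint's range is limited). The gripper opens to 85 mm and grips with 20 to 120 N. Pads are 22 mm wide; open, the fingers measure 114 mm over their backs; the gripper's body (76 mm by 85 mm) begins 54 mm behind the grasp point. The pads swing forward as they close: fully open they stand 13 mm farther back than shut.
Start: joints at [-1.382, 0.383, 0.016, 1.37, -0.006, 1.388, -0.046], TCP at [0.156, 0.605, 0.304] pointing down, gripper open.
Joint ranges: [-2.95, 2.95], [-0.25, 2.06], [-1.52, 1.56], [0.18, 2.33], [-1.44, 4.58], [0.02, 2.06], [-3.01, 3.01]. Speed limits (rad/s): [2.39, 2.39, 3.01, 3.01, 3.14, 3.14, 3.14].

### API

Orientations are given as a unit quaternion [w, x, y, z].
In Python, from station import telemetry, viewer, ticket, ctrl gives the robot as it stands. The module is installed in compiled form; this text tells all that it offers.
- The arm moves only by the tool jog_arm, never from a script. Its argument "deltas" is a list of rows, each a list of 3 entries, a list of its own where there are three numbers: the shift along the tool's x, y, z in m, then the turn, a rotation vector about the tool's x, y, z in degrees, then the finger opening in m, from 0 to 0.0854. A call has 1 to 8 rows; each row shifts and turns the commanded pose from where the row before left it, along the tool's axes as they then stand; what a row does not reach is not made up. A row lasts 1/10 s, in which the tool goes at most 50 mm and 8.59 degrees, less where a joint would pass 70% of its speed; a pose out of reach is approached as far as the arm can. A call is refused whole if a number of a shift passes 0.05 or a number of a turn 8.59, either way. A call with a gripper value outside its range is refused whole. The fingers move at their own pace and stop on an object; "force" is the grip in N (left out, the last holds). Time passes only in rows, so rows that do not move let the fingers close. It gives the time, the measured TCP pose, the force and the opening at its end, in the units of the state.
- telemetry.sense(): the state, without advancing time (a new reading comes with each control period).
- viewer.snapshot(name): name is "scene" or "top"; returns a dict with "color" (480x640x3 uint8, red, green, blue), "camera_matrix" (3x3 intrinsics, pixels), "R" (3x3) and "t" (3): a world point X has camera coordinates R X + t. Camera axes: x right, y down, z forward; pixel columns grow to the right and rows downward; lengths in m; the calibration is good to about 2 mm. A picture is of the moment at which its call begins. There is no depth.
- ticket.close_job(): hands the job in, once; it reports no verdict.
The state is a dict: "time": time; "q": joint angles; "qd": joint speeds; "joint_torque": joint torques, N m; "tcp_pos": TCP position; "tool_rot": TCP orientation; "contact_force": force on the tool from outside, world axes, zero at the start; "torque": the same for the moment, N m; "gripper_width": opening from 0.0 (shut) to 1.0 (fully open).
Only numpy, scipy, OpenCV 4.12 (cv2) and the standard library are available. Lean on these libraries where they do the work, as an engineer would, in place of code of your own. Each camera call takes 0.05 s, during which the arm holds its last target.

## Working session

There is one attempt and no reset: what is moved stays moved. The work goes in short steps, Python scripts to look and compute and a tool call to move; the robot and the scene stay as the last step left them, time stands still between calls to the robot, and variables do not carry over. Pictures are saved under pics/ and viewed, and the job is handed in when it is done.

Besides the shell and the picture viewer there is one more tool, called after "Call:" as name([rows], argument=value, ...), one row to a line, values as JSON. jog_arm: Moves the arm, as the interface text tells. Its arguments: {"type":"object","properties":{"deltas":{"type":"array","items":{"type":"array"}},"force":{"type":"number"}},"required":["deltas"]}

```bash
mkdir -p pics
python3 - <<'E'
from station import telemetry, viewer, ctrl
import cv2,numpy as np,pickle
for n in("scene","top"):
    s=viewer.snapshot(n); pickle.dump(s,open(f"pics/{n}0.pkl","wb")); cv2.imwrite(f"pics/{n}0.png",s["color"][:,:,::-1])
    print(n,s["camera_matrix"].tolist(),(-s["R"].T@s["t"]).round(3),s["R"].round(3).tolist())
st=telemetry.sense();print(st)
E
```

```text
scene [[438.4054833129802, 0.0, 322.1369675036191], [0.0, 438.4054833129802, 240.0671413047792], [0.0, 0.0, 1.0]] [0.718 0.412 0.57 ] [[-0.883, 0.469, -0.008], [0.339, 0.627, -0.701], [-0.324, -0.622, -0.713]]
top [[453.7106820858708, 0.0, 323.5169425723548], [0.0, 453.7106820858708, 226.62379987177627], [0.0, 0.0, 1.0]] [ 0.412 -0.011  0.864] [[0.014, -1.0, -0.02], [-0.991, -0.012, -0.133], [0.133, 0.022, -0.991]]
{'time': 0.1, 'q': array([-1.38189275,  0.38415796,  0.0163996 ,  1.37106573, -0.00628766,
        1.38822042, -0.0464977 ]), 'qd': array([ 7.00039785e-05,  1.20230858e-03,  8.71687054e-04, -2.14658943e-03,
        1.30097798e-03,  9.64381717e-05,  4.28341468e-04]), 'joint_torque': array([ 2.83169240e-03, -6.29138947e+01,  8.47292393e-01, -3.72751093e+01,
        1.67881767e-02,  1.08564863e-02, -4.16914622e-05]), 'tcp_pos': array([0.15561416, 0.60496885, 0.302969  ]), 'tool_rot': array([-8.89157234e-05,  1.25547024e-01,  9.92087261e-01, -8.96374695e-04]), 'contact_force': array([-0.48976674,  0.0392282 ,  0.11943855]), 'torque': array([0.02994471, 0.00262947, 0.04590281]), 'gripper_width': 1.0028762301211278}
```

View pics/scene0.png

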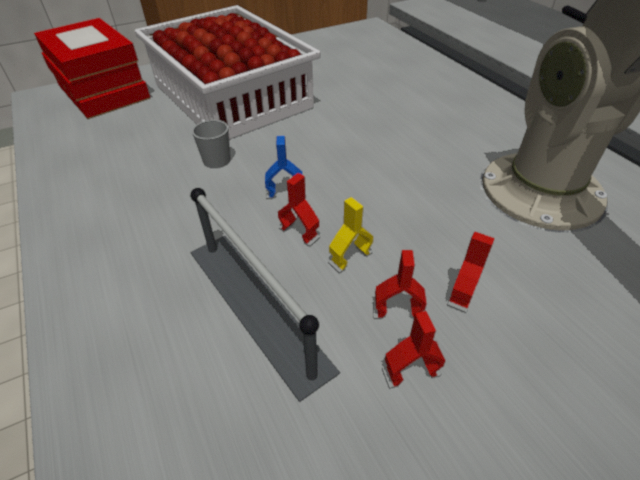

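View pics/top0.png

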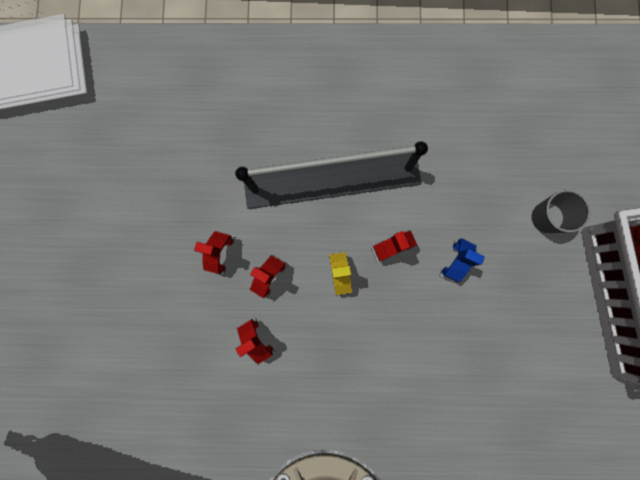

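Run:
```python
import cv2
t=cv2.imread("pics/top0.png")[215:375,180:300]; s=cv2.imread("pics/scene0.png")[230:400,360:500]
a=cv2.resize(t,None,fx=3.3,fy=3.3,interpolation=cv2.INTER_CUBIC);b=cv2.resize(s,None,fx=2.8,fy=2.8,interpolation=cv2.INTER_CUBIC)
h=min(len(a),len(b));cv2.imwrite("pics/crop.png",cv2.hconcat([a[:h],b[:h]]));print(a.shape,b.shape)
```

```text
(528, 396, 3) (476, 392, 3)
```

View pics/crop.png

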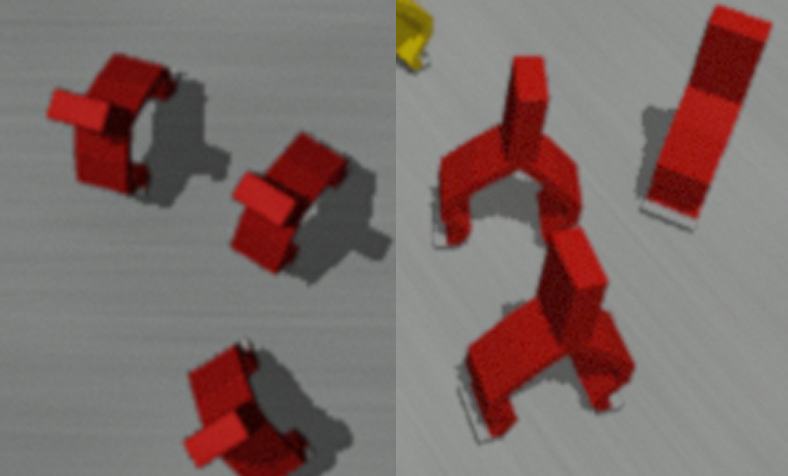

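The red candidates in the top view are (213,252), (268,275), (254,343) and (395,246). Image left is +y, so the target is (213,252). In the scene view that is the nearest ring, at (415,350). The crop shows it clearly, with its bright tag top at about top pixel (204,249).

```bash
cat > h.py <<'E'
import cv2,numpy as np,pickle
def ray(s,p,z):
    K,R,t=s["camera_matrix"],s["R"],s["t"]
    d=R.T@np.linalg.solve(K,[p[0],p[1],1.]);c=-R.T@t
    return c+d*(z-c[2])/d[2]
def proj(s,X):
    v=s["camera_matrix"]@(s["R"]@np.asarray(X,float)+s["t"]);return v[:2]/v[2]
def tri(views):
    A=np.zeros((3,3));b=np.zeros(3)
    for s,p in views:
        R=s["R"];c=-R.T@s["t"];d=R.T@np.linalg.solve(s["camera_matrix"],[p[0],p[1],1.]);d/=np.linalg.norm(d)
        M=np.eye(3)-np.outer(d,d);A+=M;b+=M@c
    return np.linalg.solve(A,b)
E
python3 - <<'E'
from h import *
T=pickle.load(open("pics/top0.pkl","rb"));S=pickle.load(open("pics/scene0.pkl","rb"))
def rects(s,box,thr):
    x0,y0,x1,y1=box;c=s["color"].astype(int)
    m=((c[:,:,0]>thr)&(c[:,:,1]<c[:,:,0]*.45)).astype(np.uint8);mm=np.zeros_like(m);mm[y0:y1,x0:x1]=m[y0:y1,x0:x1]
    cs,_=cv2.findContours(mm,cv2.RETR_EXTERNAL,cv2.CHAIN_APPROX_NONE)
    return [(cv2.contourArea(k),cv2.minAreaRect(k),k) for k in cs if cv2.contourArea(k)>25]
print(np.percentile(T["color"][232:275,192:235,0],[50,80,90,95,99]))
for thr in(150,165,180):
  for box in((190,228,236,278),(245,250,290,300),(230,315,275,368)):
    for a,r,k in rects(T,box,thr):
        q=cv2.boxPoints(r);P=np.array([ray(T,p,.128) for p in q]);e=P[1]-P[0],P[2]-P[1]
        l=max(e,key=np.linalg.norm);print(thr,a,np.round(r[0],1),P.mean(0).round(4),[round(float(np.linalg.norm(x)),4) for x in e],np.degrees(np.arctan2(l[1],l[0])).round(1))
# balls
def balls(s):
    g=(s["color"].max(2)<45).astype(np.uint8)
    g=cv2.morphologyEx(g,cv2.MORPH_OPEN,np.ones((7,7),np.uint8))
    cs,_=cv2.findContours(g,cv2.RETR_EXTERNAL,cv2.CHAIN_APPROX_NONE)
    return [(cv2.contourArea(k),np.round(cv2.minEnclosingCircle(k),1) if 0 else (np.round(cv2.minEnclosingCircle(k)[0],1),cv2.minEnclosingCircle(k)[1])) for k in cs if 20<cv2.contourArea(k)<900]
print(balls(T));print(balls(S))
E
```

```text
[116. 124. 127. 169. 174.]
150 109.5 [202.8 247.7] [0.4736 0.2021 0.128 ] [0.013, 0.0273] -104.4
150 114.5 [259.3 274.9] [0.4308 0.1081 0.128 ] [0.013, 0.0268] -121.2
150 121.5 [244.7 347.7] [0.3156 0.1275 0.128 ] [0.0273, 0.0127] -55.7
165 84.0 [203.  247.9] [0.4733 0.2018 0.128 ] [0.0109, 0.0251] -105.0
165 93.5 [259.2 274.8] [0.4309 0.1083 0.128 ] [0.0116, 0.0254] -122.4
165 100.0 [244.8 347.5] [0.3159 0.1272 0.128 ] [0.0255, 0.0113] -58.5
[(107.5, (array([632.5, 370. ]), 8.20071029663086)), (155.5, (array([630.5, 351.5]), 10.12432861328125)), (176.0, (array([626.5, 331.5]), 10.977349281311035)), (180.5, (array([622. , 312.5]), 10.547611236572266)), (178.0, (array([618., 294.]), 10.295730590820312)), (183.5, (array([614., 275.]), 10.295730590820312)), (188.0, (array([610. , 256.5]), 10.062405586242676)), (176.0, (array([606. , 238.5]), 9.708344459533691)), (341.5, (array([544.7, 218.9]), 15.010100364685059)), (93.0, (array([273.8, 198.8]), 6.736229419708252)), (127.5, (array([563., 198.]), 9.434081077575684)), (36.0, (array([252., 186.]), 4.242740631103516)), (95.0, (array([241.7, 173.8]), 6.730733871459961)), (119.0, (array([411. , 163.5]), 9.013978004455566)), (103.5, (array([420.1, 148.5]), 6.860124111175537))]
[(229.5, (array([308.9, 327. ]), 10.729166984558105)), (174.0, (array([574.5,  13.5]), 12.349188804626465))]
```

Run:
```python
from h import *
T=pickle.load(open("pics/top0.pkl","rb"));S=pickle.load(open("pics/scene0.pkl","rb"))
def ball(s,p,r=22,thr=40):
    x,y=p;c=s["color"][y-r:y+r,x-r:x+r].max(2);g=cv2.medianBlur(((c<thr)*1).astype(np.uint8),3)
    dt=cv2.distanceTransform(g,cv2.DIST_L2,5);_,m,_,l=cv2.minMaxLoc(dt);ys,xs=np.where(dt>m-1);return (x-r+xs.mean(),y-r+ys.mean()),m
B={}
for n,a,b in(("L",(242,174),(309,326)),("R",(420,148),(198,195))):
    pa,ra=ball(T,a);pb,rb=ball(S,b);X=tri([(T,pa),(S,pb)]);B[n]=X
    print(n,pa,ra,pb,rb,X.round(4),(proj(T,X)-pa).round(1),(proj(S,X)-pb).round(1), [ray(T,pa,z).round(4) for z in(.13,.142)])
d=B["L"]-B["R"];print(np.linalg.norm(d),np.degrees(np.arctan2(d[1],d[0])),(B["L"]+B["R"])/2)
print("tag in scene",proj(S,[.4736,.2021,.128]))
im=S["color"][:,:,::-1].copy();cv2.circle(im,tuple(int(v) for v in proj(S,[.4736,.2021,.128])),1,(0,255,0),-1)
for x in((B["L"]+B["R"])/2,):
    x=x.copy();x[2]=.13;cv2.circle(im,tuple(int(v) for v in proj(S,x)),2,(0,255,0),-1)
cv2.imwrite("pics/chk.png",cv2.resize(im[180:400,180:480],None,fx=2.6,fy=2.6))
```

```text
L (np.float64(245.27272727272728), np.float64(177.27272727272728)) 5.599999904632568 (np.float64(307.2307692307692), np.float64(329.7692307692308)) 5.393799781799316 [0.597  0.1398 0.1114] [ 0.2 -0.4] [0.6 0.1] [array([0.5918, 0.1365, 0.13  ]), array([0.5888, 0.1341, 0.142 ])]
R (np.float64(415.5), np.float64(158.0)) 6.0 (np.float64(194.33333333333334), np.float64(195.11111111111111)) 3.0 [ 0.6387 -0.151   0.1262] [ 2.6 -6. ] [7.  1.2] [array([ 0.6272, -0.1458,  0.13  ]), array([ 0.6237, -0.1436,  0.142 ])]
0.2941988677334468 98.17058406551449 [ 0.61786404 -0.0056057   0.11878659]
tag in scene [422.85666307 319.62446852]
```

View pics/chk.png

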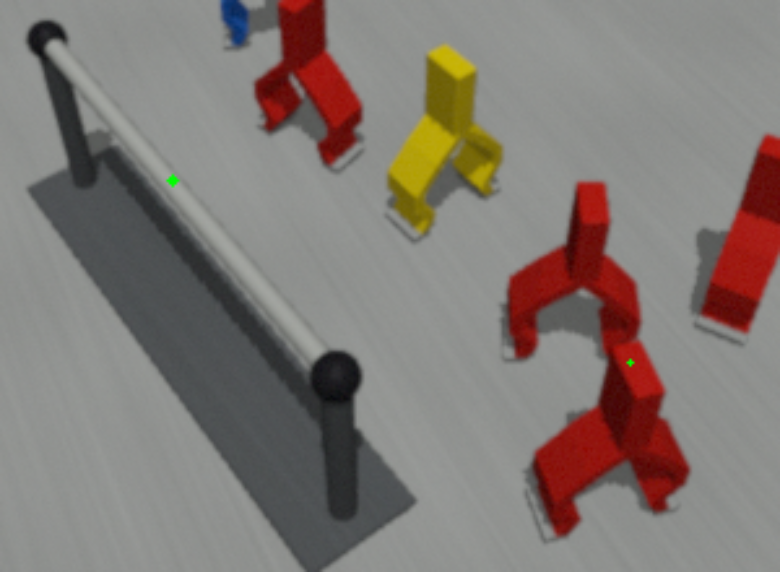

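Run:
```python
from h import *
T=pickle.load(open("pics/top0.pkl","rb"));S=pickle.load(open("pics/scene0.pkl","rb"))
B=[]
for a,b in(((241.7,173.6),(309.2,324.6)),((420.6,148.3),(197.7,195))):
    X=tri([(T,a),(S,b)]);B.append(X);print(X.round(4),(proj(T,X)-a).round(1),(proj(S,X)-b).round(1))
    for z in(.13,.142):print(z,ray(T,a,z).round(4),ray(S,b,z).round(4))
d=B[0]-B[1];print(np.linalg.norm(d),np.degrees(np.arctan2(d[1],d[0])),(B[0]+B[1])/2)
print(tri([(T,(202.8,247.7)),(S,(424.6,321.9))]).round(4),ray(S,(424.6,321.9),.128).round(4))
# scene tag top by colour
c=S["color"].astype(int)
for thr in(150,165,180,195):
    m=((c[:,:,0]>thr)&(c[:,:,1]<c[:,:,0]*.45)).astype(np.uint8);mm=np.zeros_like(m);mm[305:350,405:445]=m[305:350,405:445]
    for k in cv2.findContours(mm,0,1)[0]:
        if cv2.contourArea(k)>20:print(thr,cv2.contourArea(k),cv2.minAreaRect(k))
```

```text
[0.5976 0.1435 0.1283] [-0.3  0.5] [-0.8 -0.1]
0.13 [0.598  0.1427 0.13  ] [0.5972 0.1451 0.13  ]
0.142 [0.5949 0.1402 0.142 ] [0.6005 0.1524 0.142 ]
[ 0.6437 -0.1545  0.1286] [-0.2  0.3] [-0.4 -0.1]
0.13 [ 0.6439 -0.1545  0.13  ] [ 0.6435 -0.1522  0.13  ]
0.142 [ 0.6401 -0.1522  0.142 ] [ 0.6455 -0.1368  0.142 ]
0.3015878546400573 98.80739661505956 [ 0.62064379 -0.00548005  0.12844873]
[0.4731 0.2037 0.1252] [0.4737 0.2057 0.128 ]
150 200.5 ((425.1000671386719, 321.7000427246094), (22.807893753051758, 10.28591251373291), 63.43495178222656)
165 161.0 ((425.10003662109375, 321.2000427246094), (21.0190372467041, 8.944271087646484), 63.43495178222656)
```

Balls triangulate to z≈0.129, so the rod's middle is at (0.621, −0.0055, 0.13) with its axis at 98.8°. The red tag is at (0.4735, 0.2035) with own y at about 75°, so the tool's jaw axis (75.6°) is already aligned. I'll move above it now.

Call:
jog_arm([
  [[-0.034, -0.0258, 0], [0, 0, 0], 0.085],
  [[-0.034, -0.0258, 0], [0, 0, 0], 0.085],
  [[-0.034, -0.0258, 0], [0, 0, 0], 0.085],
  [[-0.034, -0.0258, 0], [0, 0, 0], 0.085],
  [[-0.034, -0.0258, 0], [0, 0, 0], 0.085],
  [[-0.034, -0.0258, 0], [0, 0, 0], 0.085],
  [[-0.034, -0.0258, 0], [0, 0, 0], 0.085],
  [[-0.034, -0.0258, 0], [0, 0, 0], 0.085],
], force=50)

```text
time: 0.9
tcp_pos: [0.3684, 0.3359, 0.3037]
tool_rot: [-0.0, 0.126, 0.992, -0.0]
contact_force: [0.3, -0.1, -0.9]
gripper_width: 0.997
```

Call:
jog_arm([
  [[-0.034, -0.0258, 0], [0, 0, 0], 0.085],
  [[-0.034, -0.0258, 0], [0, 0, 0], 0.085],
  [[-0.034, -0.0258, 0], [0, 0, 0], 0.085],
  [[-0.034, -0.0258, 0], [0, 0, 0], 0.085],
  [[0, 0, 0], [0, 0, 0], 0.085],
  [[0, 0, 0], [0, 0, 0], 0.085],
])

```text
time: 1.5
tcp_pos: [0.474, 0.2028, 0.3035]
tool_rot: [-0.0, 0.127, 0.992, -0.0]
contact_force: [0.5, -0.4, -0.0]
gripper_width: 0.995
```

```bash
cat > tcp.py <<'E'
from station import telemetry
from scipy.spatial.transform import Rotation as Ro
import numpy as np,sys
s=telemetry.sense();w,x,y,z=s["tool_rot"];R=Ro.from_quat([x,y,z,w]).as_matrix()
print(s["time"],s["tcp_pos"].round(4),"\n",R.round(4),"yaw y",np.degrees(np.arctan2(R[1,1],R[0,1])),s["contact_force"].round(2),s["gripper_width"])
if len(sys.argv)>3:
    print("shift tool",(R.T@(np.array(list(map(float,sys.argv[1:4])))-s["tcp_pos"])).round(4))
E
python3 tcp.py .4735 .2035 .162
```

```text
1.5 [0.474  0.2028 0.3035] 
 [[-9.678e-01  2.519e-01 -7.000e-04]
 [ 2.519e-01  9.678e-01 -4.000e-04]
 [ 6.000e-04 -6.000e-04 -1.000e+00]] yaw y 75.41247531320681 [ 0.49 -0.45 -0.03] 0.9951201434693188
shift tool [0.0006 0.0007 0.1415]
```

Call:
jog_arm([
  [[0.0006, 0.0007, 0.03], [0, 0, 0], 0.085],
  [[0, 0, 0.03], [0, 0, 0], 0.07],
  [[0, 0, 0.03], [0, 0, 0], 0.065],
  [[0, 0, 0.02], [0, 0, 0], 0.065],
  [[0, 0, 0.02], [0, 0, 0], 0.065],
  [[0, 0, 0.0115], [0, 0, 0], 0.065],
  [[0, 0, 0], [0, 0, 0], 0.065],
])

```text
time: 2.2
tcp_pos: [0.4717, 0.2054, 0.1608]
tool_rot: [-0.001, 0.125, 0.992, -0.001]
contact_force: [-0.1, 0.6, 0.1]
gripper_width: 0.76
```

```bash
python3 tcp.py
cat > snap.py <<'E'
from station import viewer
import cv2,sys,pickle
n,o=sys.argv[1:3];b=list(map(int,sys.argv[3:7])) if len(sys.argv)>3 else [0,0,640,480]
s=viewer.snapshot(n);pickle.dump(s,open(f"pics/{o}.pkl","wb"));im=s["color"][b[1]:b[3],b[0]:b[2],::-1]
f=min(800/im.shape[1],600/im.shape[0]);cv2.imwrite(f"pics/{o}.png",cv2.resize(im,None,fx=f*.99,fy=f*.99))
E
python3 snap.py scene s1 330 180 530 400
```

```text
2.2 [0.4717 0.2054 0.1608] 
 [[-0.969   0.2471 -0.0031]
 [ 0.2472  0.969  -0.0014]
 [ 0.0027 -0.0021 -1.    ]] yaw y 75.69118682220758 [-0.08  0.57  0.12] 0.7604159167942641
```

View pics/s1.png

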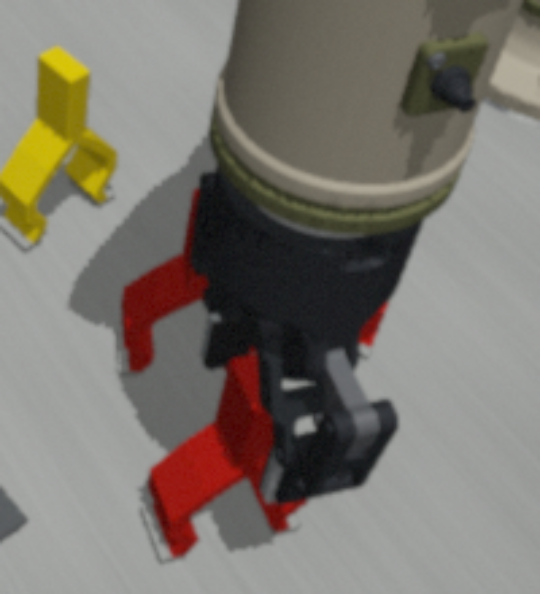

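The red tag stands between the fingers, with the near finger at about crop (330,430), and the ring has not moved. I'll close the gripper.

Call:
jog_arm([
  [[0, 0, 0], [0, 0, 0], 0.05],
  [[0, 0, 0], [0, 0, 0], 0.035],
  [[0, 0, 0], [0, 0, 0], 0.02],
  [[0, 0, 0], [0, 0, 0], 0.02],
  [[0, 0, 0], [0, 0, 0], 0.02],
  [[0, 0, 0], [0, 0, 0], 0.02],
], force=60)

```text
time: 2.85
tcp_pos: [0.4738, 0.2047, 0.1635]
tool_rot: [0.001, 0.126, 0.992, 0.0]
contact_force: [-1.3, -1.2, 6.3]
gripper_width: 0.339
```

```bash
python3 tcp.py;python3 snap.py scene s2 330 180 530 400
```

```text
2.85 [0.4738 0.2047 0.1635] 
 [[-9.684e-01  2.494e-01  1.300e-03]
 [ 2.494e-01  9.684e-01  8.000e-04]
 [-1.000e-03  1.100e-03 -1.000e+00]] yaw y 75.56093488290355 [-1.32 -1.22  6.26] 0.338529905780791
```

View pics/s2.png

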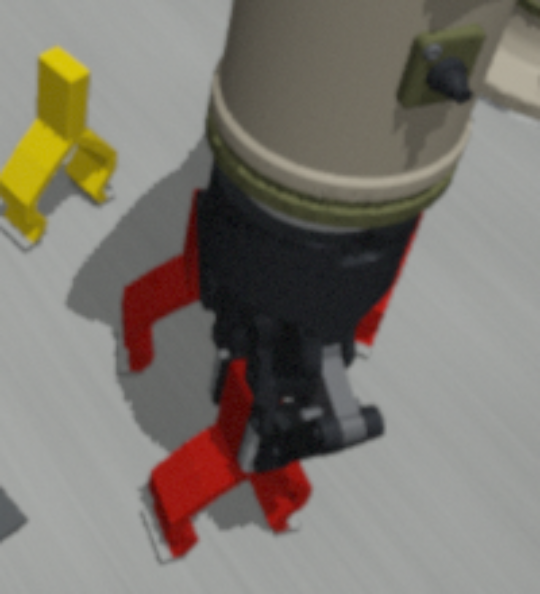

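The grip holds at about 29 mm (tag width is 30). I'll lift.

Call:
jog_arm([
  [[0, 0, -0.01], [0, 0, 0], 0.02],
  [[0, 0, -0.02], [0, 0, 0], 0.02],
  [[0, 0, -0.03], [0, 0, 0], 0.02],
  [[0, 0, -0.03], [0, 0, 0], 0.02],
  [[0, 0, -0.03], [0, 0, 0], 0.02],
  [[0, 0, -0.03], [0, 0, 0], 0.02],
  [[0, 0, -0.02], [0, 0, 0], 0.02],
  [[0, 0, 0], [0, 0, 0], 0.02],
])

```text
time: 3.7
tcp_pos: [0.4743, 0.2049, 0.3362]
tool_rot: [0.002, 0.126, 0.992, 0.002]
contact_force: [0.1, 0.3, -2.0]
gripper_width: 0.345
```

```bash
python3 tcp.py .621 -.0055 .335;python3 snap.py scene s3;python3 snap.py top t3
```

```text
3.7 [0.4743 0.2049 0.3362] 
 [[-0.9684  0.2493  0.0052]
 [ 0.2493  0.9684  0.0034]
 [-0.0042  0.0046 -1.    ]] yaw y 75.5625109813968 [ 0.06  0.35 -2.01] 0.3447041221305531
shift tool [-0.1945 -0.1672  0.0013]
```

View pics/s3.png

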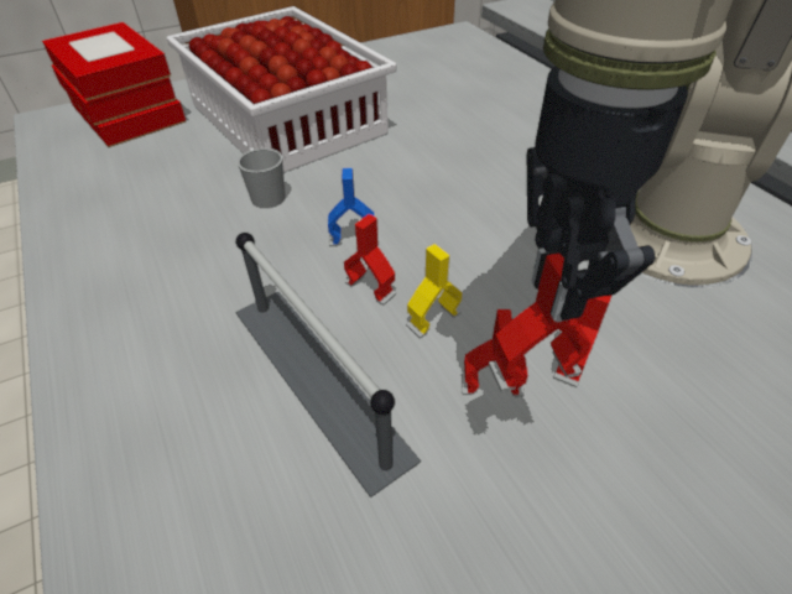

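Call:
jog_arm([
  [[-0.012, -0.01, 0], [0, 0, 0], 0.02],
  [[-0.025, -0.0215, 0], [0, 0, 0], 0.02],
  [[-0.028, -0.0242, 0], [0, 0, 0], 0.02],
  [[-0.032, -0.0275, 0], [0, 0, 0], 0.02],
  [[-0.032, -0.0275, 0], [0, 0, 0], 0.02],
  [[-0.028, -0.0242, 0], [0, 0, 0], 0.02],
  [[-0.025, -0.0215, 0], [0, 0, 0], 0.02],
  [[-0.012, -0.01, 0], [0, 0, 0], 0.02],
])

```text
time: 4.6
tcp_pos: [0.62, -0.0084, 0.3305]
tool_rot: [-0.001, 0.128, 0.992, -0.001]
contact_force: [0.6, -1.2, -1.4]
gripper_width: 0.344
```

Call:
jog_arm([
  [[0, 0, 0], [0, 0, -3.2], 0.02],
  [[0, 0, 0], [0, 0, -5], 0.02],
  [[0, 0, 0], [0, 0, -5], 0.02],
  [[0, 0, 0], [0, 0, -5], 0.02],
  [[0, 0, 0], [0, 0, -3], 0.02],
  [[0, 0, 0], [0, 0, -2], 0.02],
  [[0, 0, 0], [0, 0, 0], 0.02],
  [[0, 0, 0], [0, 0, 0], 0.02],
])

```text
time: 5.4
tcp_pos: [0.6194, -0.0043, 0.3316]
tool_rot: [-0.001, -0.076, 0.997, 0.0]
contact_force: [-0.2, -0.2, -1.3]
gripper_width: 0.343
```

```bash
python3 tcp.py .621 -.0055 .335;python3 snap.py scene s4 180 60 500 300;python3 snap.py top t4 200 100 440 280
```

```text
5.4 [ 0.6194 -0.0043  0.3316] 
 [[-9.884e-01 -1.520e-01 -1.400e-03]
 [-1.520e-01  9.884e-01  2.000e-04]
 [ 1.400e-03  4.000e-04 -1.000e+00]] yaw y 98.74167225850371 [-0.21 -0.22 -1.34] 0.34298215331950205
shift tool [-0.0014 -0.0014 -0.0034]
```

View pics/s4.png

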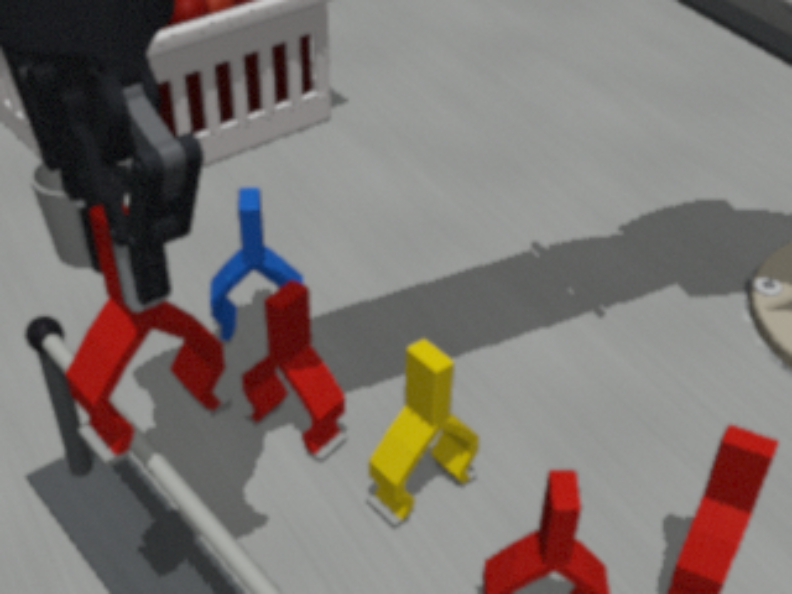

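View pics/t4.png

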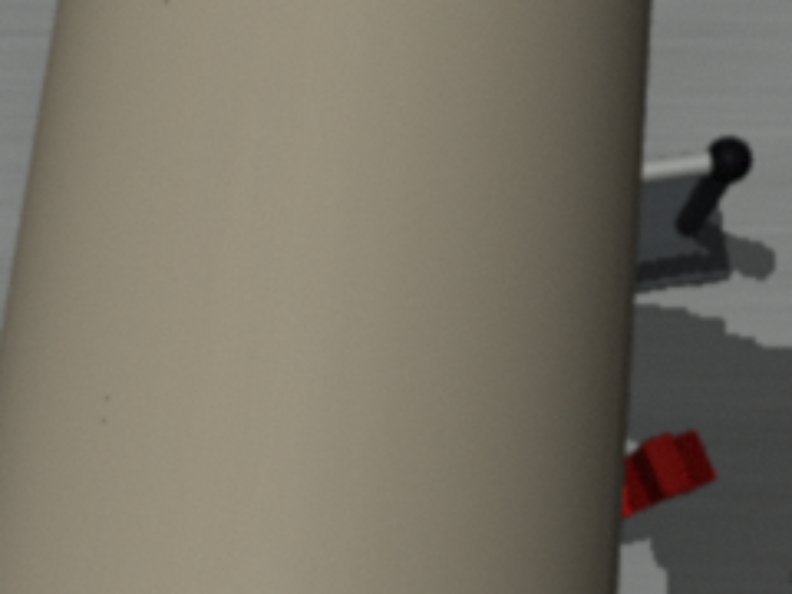

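Run:
```python
from h import *
S=pickle.load(open("pics/s4.pkl","rb"));a=np.radians(98.74);y=np.array([np.cos(a),np.sin(a),0]);x=np.array([y[1],-y[0],0])
c=np.array([.6194,-.0043,.232]);im=cv2.resize(S["color"][60:300,180:500,::-1],None,fx=2.475,fy=2.475)
for u in(-.031,-.024,.024,.031):
  for v in(-.015,.015):
    p=proj(S,c+u*x+v*y-[0,0,.064]);cv2.circle(im,tuple(int(q) for q in (p-[180,60])*2.475),2,(0,255,0),-1)
for u in(-.008,.008):
    p=proj(S,c+u*x+.015*y+[0,0,.064]);cv2.circle(im,tuple(int(q) for q in (p-[180,60])*2.475),2,(255,255,0),-1)
for e in(-.05,.0,.05):
    p=proj(S,np.array([.621,-.0055,.13])+e*y);cv2.circle(im,tuple(int(q) for q in (p-[180,60])*2.475),2,(255,0,255),-1)
cv2.imwrite("pics/s4b.png",cv2.resize(im[180:560,0:400],None,fx=1.5,fy=1.5))
```

```text
(no output)
```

View pics/s4b.png

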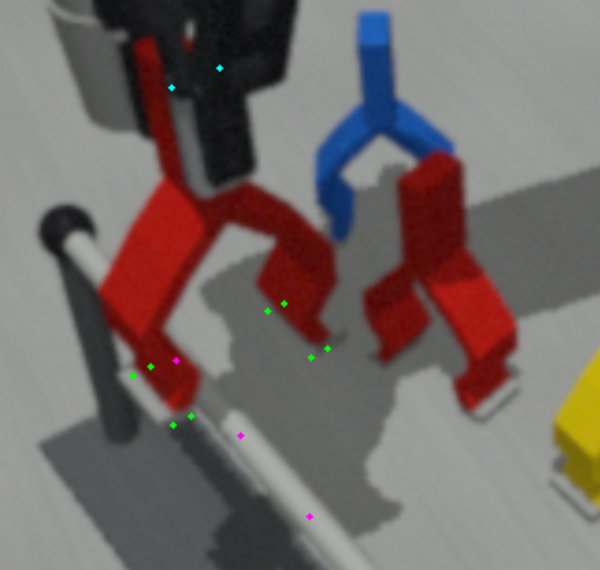

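The ring hangs upright in the grip. Its feet sit within about 2 px of the predicted (green) points and straddle the rod. I'll lower it now.

Call:
jog_arm([
  [[-0.0014, -0.0014, 0.01], [0, 0, 0], 0.02],
  [[0, 0, 0.015], [0, 0, 0], 0.02],
  [[0, 0, 0.015], [0, 0, 0], 0.02],
  [[0, 0, 0.015], [0, 0, 0], 0.02],
  [[0, 0, 0.015], [0, 0, 0], 0.02],
  [[0, 0, 0.01], [0, 0, 0], 0.02],
  [[0, 0, 0.008], [0, 0, 0], 0.02],
  [[0, 0, 0.003], [0, 0, 0], 0.02],
])

```text
time: 6.3
tcp_pos: [0.6211, -0.006, 0.2403]
tool_rot: [-0.001, -0.076, 0.997, -0.0]
contact_force: [-0.6, -0.0, -1.7]
gripper_width: 0.344
```

Call:
jog_arm([
  [[0, 0, 0.003], [0, 0, 0], 0.02],
  [[0, 0, 0.003], [0, 0, 0], 0.02],
  [[0, 0, 0], [0, 0, 0], 0.02],
  [[0, 0, 0], [0, 0, 0], 0.02],
])

```text
time: 6.7
tcp_pos: [0.6215, -0.006, 0.2357]
tool_rot: [0.0, -0.076, 0.997, -0.0]
contact_force: [0.1, 0.2, -0.6]
gripper_width: 0.339
```

```bash
python3 tcp.py .621 -.0055 .2295;python3 snap.py scene s5 180 100 420 280
```

```text
6.7 [ 0.6215 -0.006   0.2357] 
 [[-9.883e-01 -1.526e-01  5.000e-04]
 [-1.526e-01  9.883e-01  0.000e+00]
 [-5.000e-04 -0.000e+00 -1.000e+00]] yaw y 98.77473659160977 [ 0.14  0.17 -0.63] 0.33874795767070337
shift tool [0.0004 0.0006 0.0062]
```

View pics/s5.png

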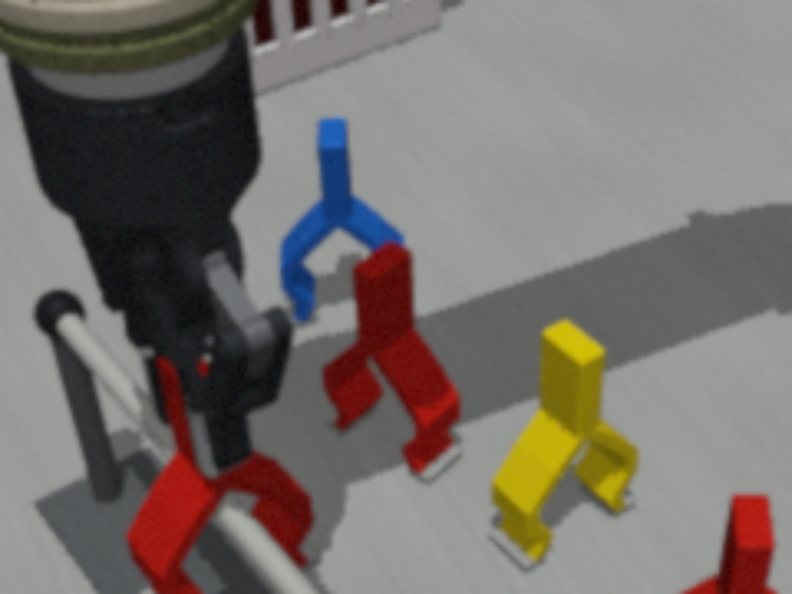

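The ring straddles the rod and there is little or no contact yet. I'll creep down.

Call:
jog_arm([
  [[0, 0, 0.002], [0, 0, 0], 0.02],
  [[0, 0, 0.002], [0, 0, 0], 0.02],
  [[0, 0, 0], [0, 0, 0], 0.02],
])

```text
time: 7.05
tcp_pos: [0.6211, -0.006, 0.231]
tool_rot: [-0.0, -0.077, 0.997, -0.0]
contact_force: [0.3, 0.5, -0.3]
gripper_width: 0.341
```

Call:
jog_arm([
  [[0, 0, 0.002], [0, 0, 0], 0.02],
  [[0, 0, 0], [0, 0, 0], 0.02],
])

```text
time: 7.25
tcp_pos: [0.6216, -0.006, 0.2295]
tool_rot: [0.0, -0.077, 0.997, -0.0]
contact_force: [0.1, 0.9, -0.6]
gripper_width: 0.343
```

Call:
jog_arm([
  [[0, 0, 0.002], [0, 0, 0], 0.02],
  [[0, 0, 0], [0, 0, 0], 0.02],
])

```text
time: 7.45
tcp_pos: [0.6217, -0.006, 0.2291]
tool_rot: [0.001, -0.076, 0.997, 0.0]
contact_force: [-2.7, 0.4, 10.1]
gripper_width: 0.338
```

Call:
jog_arm([
  [[0, 0, 0.001], [0, 0, 0], 0.02],
  [[0, 0, 0], [0, 0, 0], 0.02],
])

```text
time: 7.65
tcp_pos: [0.6218, -0.006, 0.229]
tool_rot: [0.001, -0.076, 0.997, 0.0]
contact_force: [-6.2, -0.0, 15.1]
gripper_width: 0.341
```

Call:
jog_arm([
  [[0.001, 0, -0.002], [0, 0, 0], 0.02],
  [[0, 0, -0.0005], [0, 0, 0], 0.02],
  [[0, 0, 0], [0, 0, 0], 0.02],
])

```text
time: 7.95
tcp_pos: [0.6209, -0.0061, 0.2297]
tool_rot: [0.001, -0.077, 0.997, -0.0]
contact_force: [1.6, -0.3, 5.2]
gripper_width: 0.344
```

```bash
python3 tcp.py
```

```text
7.95 [ 0.6209 -0.0061  0.2297] 
 [[-9.883e-01 -1.527e-01  2.000e-03]
 [-1.527e-01  9.883e-01  1.000e-04]
 [-2.000e-03 -2.000e-04 -1.000e+00]] yaw y 98.78150427111856 [ 1.64 -0.32  5.17] 0.3435038410576817
```

Now it rests on the rod with light force. I'll release gently.

Call:
jog_arm([
  [[0, 0, -0.0005], [0, 0, 0], 0.03],
  [[0, 0, 0], [0, 0, 0], 0.033],
  [[0, 0, 0], [0, 0, 0], 0.037],
  [[0, 0, 0], [0, 0, 0], 0.042],
  [[0, 0, 0], [0, 0, 0], 0.048],
  [[0, 0, 0], [0, 0, 0], 0.055],
  [[0, 0, 0], [0, 0, 0], 0.06],
  [[0, 0, 0], [0, 0, 0], 0.06],
], force=20)

```text
time: 8.75
tcp_pos: [0.6203, -0.0062, 0.2294]
tool_rot: [-0.0, -0.076, 0.997, -0.0]
contact_force: [-0.2, 0.2, -0.3]
gripper_width: 0.701
```

```bash
python3 tcp.py;python3 snap.py scene s6 180 100 420 280
```

```text
8.75 [ 0.6203 -0.0062  0.2294] 
 [[-9.883e-01 -1.525e-01 -1.000e-04]
 [-1.525e-01  9.883e-01 -1.000e-04]
 [ 1.000e-04 -0.000e+00 -1.000e+00]] yaw y 98.77140196462167 [-0.21  0.2  -0.3 ] 0.7011878930385955
```

View pics/s6.png

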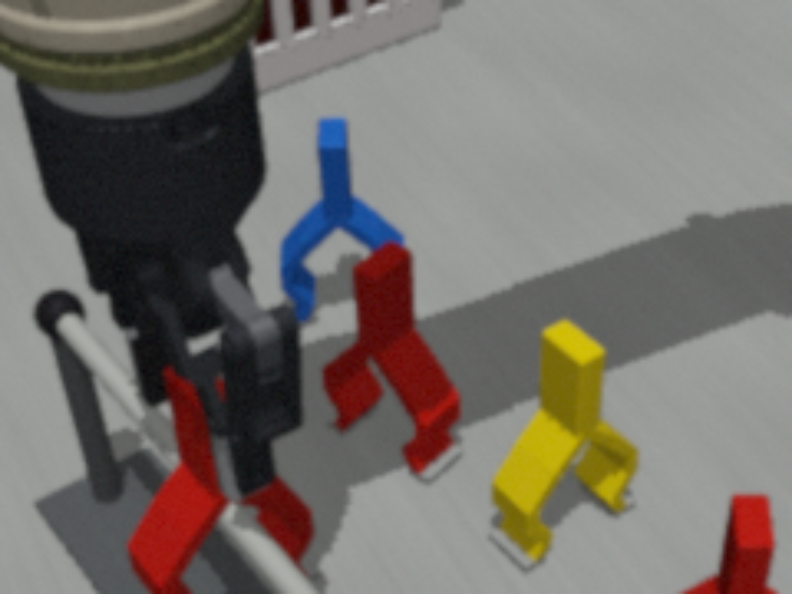

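The ring hangs upright and free of the fingers. I'll retreat straight up and then back toward the robot.

Call:
jog_arm([
  [[0, 0, -0.01], [0, 0, 0], 0.07],
  [[0, 0, -0.02], [0, 0, 0], 0.07],
  [[0, 0, -0.03], [0, 0, 0], 0.07],
  [[0, 0, -0.03], [0, 0, 0], 0.07],
  [[0, 0, -0.03], [0, 0, 0], 0.07],
  [[0, 0, -0.03], [0, 0, 0], 0.07],
  [[0, 0, 0], [0, 0, 0], 0.07],
])

```text
time: 9.5
tcp_pos: [0.6213, -0.0066, 0.3853]
tool_rot: [0.004, -0.076, 0.997, -0.0]
contact_force: [0.3, -0.6, 0.2]
gripper_width: 0.819
```

Call:
jog_arm([
  [[0, 0.03, 0], [0, 0, 0], 0.07],
  [[0, 0.04, 0], [0, 0, 0], 0.07],
  [[0, 0.045, 0], [0, 0, 0], 0.07],
  [[0, 0.045, 0], [0, 0, 0], 0.07],
  [[0, 0.045, 0], [0, 0, 0], 0.07],
  [[0, 0.03, 0], [0, 0, 0], 0.07],
  [[0, 0, 0], [0, 0, 0], 0.07],
  [[0, 0, 0], [0, 0, 0], 0.07],
])

```text
time: 10.3
tcp_pos: [0.5842, 0.2268, 0.3791]
tool_rot: [-0.0, -0.077, 0.997, -0.0]
contact_force: [-0.4, -1.1, 0.8]
gripper_width: 0.82
```

```bash
python3 tcp.py;python3 snap.py scene s7 ;python3 snap.py top t7
```

```text
10.3 [0.5842 0.2268 0.3791] 
 [[-9.880e-01 -1.543e-01 -5.000e-04]
 [-1.543e-01  9.880e-01 -6.000e-04]
 [ 5.000e-04 -5.000e-04 -1.000e+00]] yaw y 98.87741748986012 [-0.4  -1.06  0.78] 0.8198565297075069
```

View pics/s7.png

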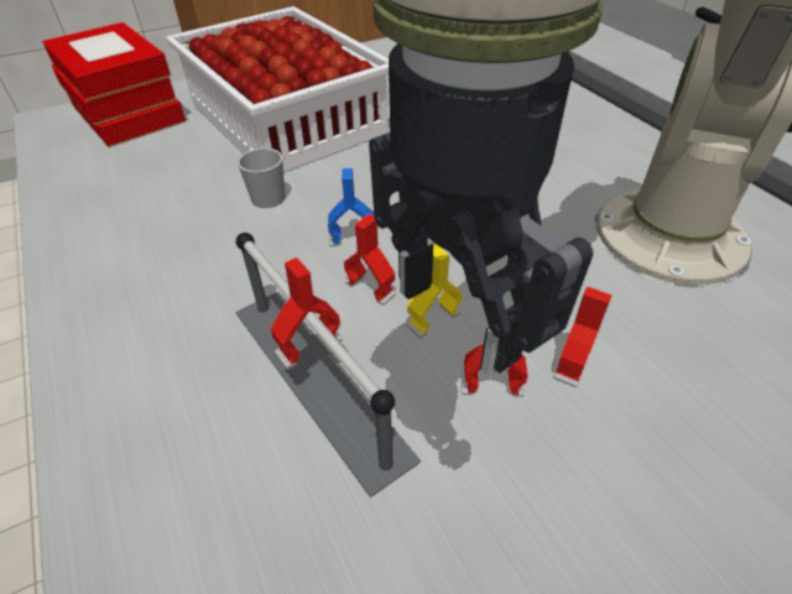

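View pics/t7.png

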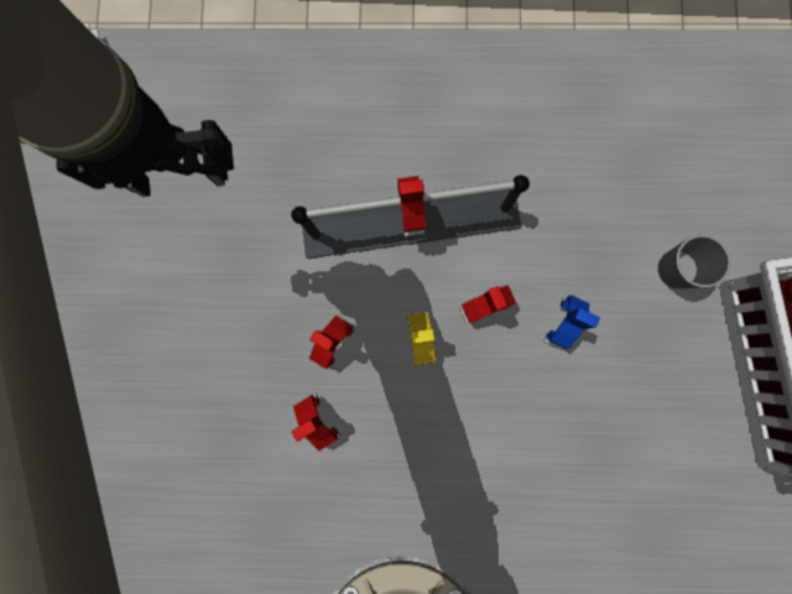

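The ring hangs on the rail near its middle (scene 300,310; top 411,200). The yellow ring (top 423,338) and blue ring (top 573,322) are in place. I'll check tilt, rest and displacement numerically.

Run:
```python
from h import *
from station import viewer
T0=pickle.load(open("pics/top0.pkl","rb"));T=pickle.load(open("pics/t7.pkl","rb"))
T2=viewer.snapshot("top");S2=viewer.snapshot("scene")
def red(s,b,thr):
    c=s["color"].astype(int);m=((c[:,:,0]>thr)&(c[:,:,1]<c[:,:,0]*.45)).astype(np.uint8);mm=np.zeros_like(m);x0,y0,x1,y1=b;mm[y0:y1,x0:x1]=m[y0:y1,x0:x1];return mm
def cen(m):
    M=cv2.moments(m,True);return np.array([M["m10"]/M["m00"],M["m01"]/M["m00"]]).round(2),M["m00"]
for s in(T,T2):print("red tag/whole",cen(red(s,(315,135,350,162),150)),cen(red(s,(315,135,350,195),60)))
p=cen(red(T2,(315,135,350,162),150))[0]
print("tag top",ray(T2,p,.194),"pred px upright",proj(T2,[.621,-.0055,.194]))
def col(s,k):
    c=cv2.cvtColor(s["color"],cv2.COLOR_RGB2HSV);lo,hi=((20,120,60),(35,255,255)) if k=="y" else ((105,130,50),(125,255,255));return cen(cv2.inRange(c,lo,hi))
for k in"yb":print(k,col(T0,k),col(T2,k))
im=S2["color"][180:320,190:330,::-1];cv2.imwrite("pics/fin.png",cv2.resize(im,None,fx=4,fy=4))
```

```text
red tag/whole (array([331.75, 150.27]), 162.0) (array([332.74, 164.66]), 665.0)
red tag/whole (array([331.79, 150.29]), 163.0) (array([332.71, 164.65]), 667.0)
tag top [ 0.61943744 -0.00715318  0.194     ] pred px upright [330.7179028  149.28860612]
y (array([340.72, 273.13]), 717.0) (array([340.65, 273.05]), 718.0)
b (array([462.74, 260.31]), 836.0) (array([462.89, 260.35]), 859.0)
```

View pics/fin.png

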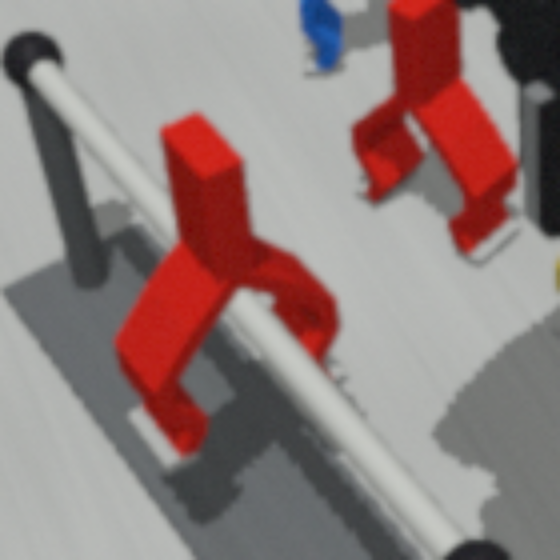

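The ring is at rest and upright, with the rod in the apex of its V and feet on both sides. The tag top is within 2 mm of the prediction, and the yellow and blue rings have not moved. I'll hand the job in.

```bash
python3 -c "
from station import ticket
print(ticket.close_job())"
```

```text
the job is handed in; nothing more can be done
None
```

The red ring that started farthest left now hangs on the rail near its middle, tag up, released. I handed the job in about 10.5 s into the 40 s allowed.

- **What I did:** I gripped the ring by its tag, lifted it, turned it about 23° to line up with the rod and lowered it. When it touched the rod I felt up to 15 N with a small sideways push. I backed off about 1 mm before opening the fingers, then moved the gripper clear.
- **Red ring:** The tag top is within about 2.5 mm of where it should be for an upright ring. Two pictures taken one after the other agreed to 0.05 px, so it is at rest.
- **Yellow and blue rings:** Both were within 0.2 px of where they started in the top view.
- **Failed checks:** My first automatic fit of the rail's end balls was thrown off by the posts, so I read their centres again and got 302 mm between them against 300 mm stated. No other check failed or disagreed.

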